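# Free the candy slab from the sliding-jaw press

## Task

The hard-candy slab has set in the press: slide the moving jaw, the one with the red-topped post, all the way open and leave it open. Draw the slab out from under the lip of the fixed jaw, lift it out, and set it down gently, without dropping it, right side up and flat in the middle of the round green tray. Leave the kettle, teacup, orange spatula, sugar jar and sweet bowl where they are.

Things in the scene. Friction and masses are not known exactly. Their poses are not given: they have to be found in the camera images.
- press: Candy press fixed to the worktop: steel base 225 x 90 x 12 mm (x from -105 to +120 mm), on it a bed 56 mm wide, top at z = 30 mm, and two blue jaws 70 mm wide, tops at z = 62 mm; the slab lies between them, its long sides (+-y) free. Origin: worktop level, on the centre line; x along the sliding direction, towards the fixed jaw. Yaw within 0.5 rad of the robot's x.
- jaw (a joint): Moving jaw, sliding in the press's -x direction: 0 m closed, 0.060 m fully open; starts nearly closed, stays where left, needs about 5 N. Its face is at press x = -1 mm - joint value; it has a lip like the fixed jaw's, reaching 12 mm from its face towards the slab (52 to 62 mm above the worktop).
- jaw_grip (a point): Grip point on the moving jaw's upright handle, 90 mm above the worktop: a black round post of 18 mm diameter from the jaw's top (62 mm) to a red cap 23 mm in diameter, 105 to 113 mm above the worktop. Moves with the jaw.
- slab: Amber hard-candy slab, 140 g: base 84 x 46 x 18 mm (x, y, z), raised middle 56 x 46 mm up to z = 30 mm topped by six pale moulded squares (4 mm, not solid), so each end has a ledge 14 mm long, 18 mm high. Origin: centre of the underside, z up. Starts on the press bed, x along the press's x, centre at press x = 42 mm, both ledges under the jaws' lips.
- fixed_lip (a point): Centre of the free lower edge of the fixed jaw's lip, at press x = 73 mm, z = 52 mm. The lip is 10 mm thick and runs back 12 mm to the jaw's face (press x = 85 mm), over the slab's ledge: the slab must first move at least 12 mm (about 25 mm is comfortable) towards the moving jaw before it can be lifted.
- tray: Round green melamine candy tray, loose, 224 mm in diameter over its rim, flat floor 5 mm above the worktop out to 93 mm radius, sloping rim 20 mm high. Origin: centre of the underside.
- kettle: Electric kettle, steel and black, 156 mm in diameter, 195 mm high, handle to its +y. Origin: centre of the underside. Leave alone.
- teacup: Glass teacup, 80 mm in diameter, 65 mm high. Origin: centre of the underside. Leave alone.
- spatula: Orange silicone spatula lying flat, 270 mm long along its x, under 30 mm high. Origin: underside, about mid-length. Leave alone.
- sugar_jar: Clear jar with wooden cap, 72 mm in diameter, 110 mm high. Origin: centre of the underside. Leave alone.
- sweet_bowl: Blue bowl of sweets, 124 mm in diameter, 45 mm high. Origin: centre of the underside. Leave alone.
Things that resemble listed ones, but are neither listed nor needed, are in the scene too. What is shaped like the slab but black or yellow is not meant.

How it is judged:
On the way, in this order (a step that is already met when the one before it is completed fails the run):
1. the moving jaw is slid open (at least 45 of its 60 mm) (value of joint jaw above 0.045 m), for 0.2 s.
2. the slab, held by the fingers, is lifted clear of the press (its underside 65 mm or more above the worktop) (height (world z) of slab above 0.065 m and contact force between the fingers and slab above 0.5 N), for 0.2 s.
At the end, for the whole second after the job is handed in: The jaw is left open by at least 45 mm; the slab lies at rest on the tray's floor, right side up and flat (within 0.12 rad), its centre within 40 mm of the tray's centre; the tray stands flat and still (value of joint jaw above 0.045 m and horizontal distance between slab and tray below 0.04 m and z of slab in the frame of tray between 0 and 0.01 m and angle between slab's own z axis and vertical below 0.12 rad and linear speed of each of slab, tray below 0.02 m/s and angle between tray's own z axis and vertical below 0.08 rad); the robot touches nothing.
It fails at once if the slab is dropped (falls free, touching nothing, faster than 0.5 m/s: more than about 13 mm) (contact force between slab and anything else below 0.02 N and linear speed of slab above 0.5 m/s).
It fails at once if the kettle, teacup, spatula, sugar jar or sweet bowl is displaced by more than 30 mm or tipped over (distance of any of kettle, teacup, spatula, sugar_jar, sweet_bowl from where it was at the start of the episode above 0.03 m or angle between any of kettle, teacup, spatula, sugar_jar, sweet_bowl's own z axis and vertical above 0.4 rad).
It also fails if it takes over 53 s, if anything falls off the work surface, if the arm or the gripper's body presses on something with over 40 N, if the wrist force passes 120 N, or if a joint passes its speed limit or range.

## Robot

A 6-joint arm with a two-finger parallel gripper is mounted at the origin on the work surface. World frame = base frame: x ahead of the robot, y to its left, z up, the work surface at z = 0. Lengths are in m, angles in rad, forces in N, time in s.
With the tool pointing down it reaches from about 0.35 to 0.975 m from the base axis. Payload 4.9 kg.
Tool frame: the origin (TCP) lies on the centre line of the jaws, within the pads' length; the fingertips stand ctrl.tcp_to_tips ahead of it and the grasp point (between the pads) lies 3 mm ahead of it (ctrl.tcp_to_tips is the distance from the TCP to the fingertips, in m); z points along the fingers, y is the direction in which the jaws open and shut (so a half turn about z gives the same grasp; the last joint's range is limited). The gripper opens to 85 mm and grips with 20 to 120 N. Pads are 22 mm wide; open, the fingers measure 114 mm over their backs; the gripper's body (76 mm by 85 mm) begins 54 mm behind the grasp point. The pads swing forward as they close: fully open they stand 13 mm farther back than shut.
Start: joints at [-1.447, 0.053, 1.613, -0, 1.476, -0.119], TCP at [0.15, -0.607, 0.253] pointing down, gripper open.
Joint ranges: [-3.01, 3.01], [-1.01, 2.22], [0.06, 2.58], [-1.02, 4.17], [0.09, 2.62], [-3.14, 3.14]. Speed limits (rad/s): [2.57, 2.57, 3.14, 3.14, 3.14, 3.14].

## Interface

Orientations are given as a rotation vector (axis times angle).
In Python, from station import ctrl, vision gives the robot as it stands.
- The arm moves only by the tool jog_arm, never from a script. Its argument "deltas" is a list of rows, each a list of 7 numbers: the turn, a rotation vector about the tool's x, y, z in rad, then the shift along the tool's x, y, z in cm, then the opening, from 0 (shut) to 1 (fully open). A call has 1 to 12 rows; each row shifts and turns the commanded pose from where the row before left it, along the tool's axes as they then stand; what a row does not reach is not made up. A row lasts 1/12 s, in which the tool goes at most 41.7 mm and 7.16 degrees, less where a joint would pass 70% of its speed; a pose out of reach is approached as far as the arm can. A call with a gripper value outside its range is refused whole. The fingers move at their own pace and stop on an object; "grip_force" is the grip in N (left out, the last holds). Time passes only in rows, so rows that do not move let the fingers close. It gives the time, the measured TCP pose, the force and the opening at its end, in the units of the state.
- ctrl.get_obs(): the state, without advancing time (a new reading comes with each control period).
- vision.get_image(name): name is "side" or "top"; returns (picture, depth): 420x560x3 uint8, red, green, blue; 420x560 float32, m along the optical axis (not along the pixel's ray), 0 where there is no reading.
- vision.calibration(name): a dict with "fx", "fy", "cx", "cy" (pixels), "dist" ([k1, k2, p1, p2, k3] as OpenCV has them; the pictures are not rectified), "rvec" (rotation vector, rad) and "tvec" (3), from world to camera coordinates, as OpenCV has them. Camera axes: x right, y down, z forward; pixel columns grow to the right and rows downward; lengths in m; the calibration is good to about 2 mm. A picture is of the moment at which its call begins. calibration takes no time and is no camera call.
- ctrl.finish_job(): hands the job in, once; it reports no verdict.
The state is a dict: "t": time; "q": joint angles; "dq": joint speeds; "effort": joint torques, N m; "tool_pos": TCP position; "tool_rot": TCP orientation; "contact_force": force on the tool from outside, world axes, zero at the start; "wrist_torque": the same for the moment, N m; "opening": finger opening in m.
Only numpy, scipy, OpenCV 4.12 (cv2) and the standard library are available. Lean on these libraries where they do the work, as an engineer would, in place of code of your own. Each camera call takes 0.05 s, during which the arm holds its last target. There are 200 camera calls.

## Working session

There is one attempt and no reset: what is moved stays moved. The work goes in short steps, Python scripts to look and compute and a tool call to move; the robot and the scene stay as the last step left them, time stands still between calls to the robot, and variables do not carry over. Pictures are saved under pics/ and viewed, about 8 in all and at most 12, crops included, and the job is handed in when it is done.

Besides the shell and the picture viewer there is one more tool, called after "Request:" as name(argument=value, ...), one argument or row to a line, values as JSON. jog_arm: Moves the arm, as the interface text tells. Its arguments: {"type":"object","properties":{"deltas":{"type":"array"},"grip_force":{"type":"number"}},"required":["deltas"]}

```bash
mkdir -p pics; cat > h.py <<'E'
import numpy as np, cv2
from station import ctrl, vision
def snap(n,tag):
    im,d=vision.get_image(n); cv2.imwrite(f'pics/{tag}.png',im[:,:,::-1]); np.save(f'pics/{tag}.npy',d); return im,d
def ray(n,px):
    c=vision.calibration(n); K=np.array([[c['fx'],0,c['cx']],[0,c['fy'],c['cy']],[0,0,1.]])
    u=cv2.undistortPoints(np.array(px,float).reshape(-1,1,2),K,np.array(c['dist'])).reshape(-1,2)
    R=cv2.Rodrigues(np.array(c['rvec'],float))[0]; t=np.array(c['tvec'],float).ravel()
    return -R.T@t, np.c_[u,np.ones(len(u))]@R, R, t
def onz(n,px,z):
    o,d,_,_=ray(n,px); return o+d*((z-o[2])/d[:,2])[:,None]
def atd(n,px,dep):
    o,d,_,_=ray(n,px); return o+d*np.array(dep)[:,None]
E
python3 - <<'E'
from h import *
for n in('top','side'):
    snap(n,n+'0'); print(n,ray(n,[[280,210]])[:2])
o=ctrl.get_obs();print(o,ctrl.tcp_to_tips)
E
```

```text
top (array([0.19748447, 0.00552729, 1.60887585]), array([[ 0.22145974,  0.00266944, -0.9752931 ]]))
side (array([0.39298297, 0.86656645, 0.90963939]), array([[ 0.13092194, -0.70652988, -0.69559092]]))
{'t': 0.1, 'q': array([-1.44699448e+00,  5.33097837e-02,  1.61418615e+00, -9.10476051e-06,
        1.47602042e+00, -1.19020951e-01]), 'dq': array([-4.25234525e-05, -5.86869718e-04, -1.00625124e-03, -2.69414695e-04,
        6.19807962e-04,  4.64445039e-04]), 'effort': array([ 1.37219122e-04, -3.94906676e+01, -3.71362710e+01, -1.06962116e-04,
        3.93992013e-03, -6.25067955e-06]), 'tool_pos': array([ 0.15019546, -0.60612822,  0.25215659]), 'tool_rot': array([-3.11655672e+00, -3.80257139e-01,  2.14463686e-05]), 'contact_force': array([ 0.35619725,  0.13801856, -0.84417429]), 'wrist_torque': array([ 0.00574886, -0.07656063, -0.0200415 ]), 'opening': 0.08533950344085293} 0.022
```

View pics/top0.png

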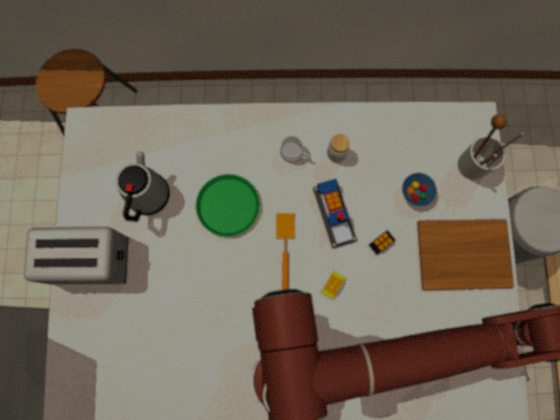

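View pics/side0.png

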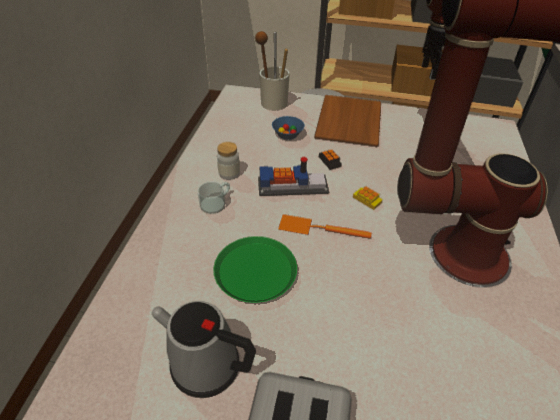

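The top view shows the press at about (335,213), with the fixed jaw at the far end (330,188), the slab at (333,202) and the red cap at (341,216). The tray is at (228,205). The side view agrees, with the cap at (304,160) and the tray at (256,268).

```bash
python3 - <<'E'
from h import *
def comps(tag,lo,hi,box):
    im=cv2.imread(f'pics/{tag}.png'); hsv=cv2.cvtColor(im,cv2.COLOR_BGR2HSV)
    m=cv2.inRange(hsv,lo,hi); x0,y0,x1,y1=box; mm=np.zeros_like(m); mm[y0:y1,x0:x1]=m[y0:y1,x0:x1]; return mm
def cen(m): v,u=np.nonzero(m); return [u.mean(),v.mean()],len(u)
def tri(a,b):
    o1,d1,_,_=ray('top',[a]);o2,d2,_,_=ray('side',[b]);A=np.c_[d1[0],-d2[0]]
    s=np.linalg.lstsq(A,o2-o1,rcond=None)[0];p,q=o1+d1[0]*s[0],o2+d2[0]*s[1];return (p+q)/2,np.linalg.norm(p-q)
bt=(310,175,360,250); bs=(250,150,335,200)
R=lambda t,b: comps(t,(172,150,90),(180,255,255),b)|comps(t,(0,190,90),(4,255,255),b)
for t,b,n in(('top0',bt,'top'),('side0',bs,'side')):
    r=R(t,b); print('red',n,cen(r),onz(n,[cen(r)[0]],.110))
    bl=comps(t,(105,100,40),(130,255,255),b); o=comps(t,(5,120,100),(28,255,255),b)
    print('orange',cen(o),onz(n,[cen(o)[0]],.061)); print('blue',cen(bl)[1])
    for m,nm in((bl,'b'),(o,'o')):
        v,u=np.nonzero(m); P=onz(n,np.c_[u,v],.061)[:,:2]
        rc=cv2.minAreaRect(P.astype(np.float32)*1000); print(nm,rc)
print(tri(cen(R('top0',bt))[0],cen(R('side0',bs))[0]))
for t,b,n in(('top0',(180,160,275,250),'top'),('side0',(200,225,310,310),'side')):
    g=comps(t,(45,80,30),(85,255,255),b); c=max(cv2.findContours(g,0,1)[0],key=cv2.contourArea)
    P=onz(n,c.reshape(-1,2),.018)[:,:2]; print('tray',cv2.minEnclosingCircle(P.astype(np.float32)))
# steel base: long axis line from depth of press points
d=np.load('pics/top0.npy'); v,u=np.mgrid[170:255,305:365]; v,u=v.ravel(),u.ravel()
P=atd('top',np.c_[u,v],d[v,u]); k=(P[:,2]>.007)&(P[:,2]<.09); Q=P[k]; print('depth worktop',np.median(P[:,2]))
n,l,s,c=cv2.connectedComponentsWithStats(k.reshape(85,60).astype(np.uint8)); i=1+s[1:,4].argmax(); Q=P[(l==i).ravel()]
rc=cv2.minAreaRect((Q[:,:2]*1000).astype(np.float32)); print('press',rc)
E
python3 - <<'E'
import cv2
a=cv2.imread('pics/top0.png')[150:270,270:400];b=cv2.imread('pics/side0.png')[140:240,240:400]
a=cv2.resize(a,None,fx=4,fy=4);b=cv2.resize(b,(390,244));import numpy as np
a=cv2.resize(a,(390,360));cv2.imwrite('pics/c1.png',cv2.resize(np.vstack([a,b]),None,fx=.99,fy=.99))
E
```

```text
red top ([np.float64(340.5), np.float64(215.5)], 32) [[ 0.5169616  -0.18501429  0.11      ]]
orange ([np.float64(332.7894736842105), np.float64(200.92712550607288)], 247) [[ 0.57765785 -0.16735116  0.061     ]]
blue 347
b ((574.1087036132812, -165.52352905273438), (147.15283203125, 69.07455444335938), 15.707895278930664)
o ((577.8080444335938, -167.98524475097656), (60.82762908935547, 47.1872673034668), 16.140586853027344)
red side ([np.float64(303.42105263157896), np.float64(159.31578947368422)], 19) [[ 0.51791095 -0.18361348  0.11      ]]
orange ([np.float64(293.6520618556701), np.float64(170.76546391752578)], 388) [[ 0.5463305  -0.18149673  0.061     ]]
blue 285
b ((576.8818969726562, -163.7062225341797), (148.92196655273438, 66.1087646484375), 15.390504837036133)
o ((509.7574462890625, -208.9595947265625), (254.79287719726562, 91.73789978027344), 41.3902473449707)
(array([ 0.51768392, -0.1852148 ,  0.1086733 ]), np.float64(0.0008607221512360563))
tray ((0.5798925757408142, 0.18952326476573944), 0.11035234481096268)
tray ((0.5821219682693481, 0.18919570744037628), 0.11174508929252625)
depth worktop 0.002594347678185338
press ((541.877197265625, -177.9966583251953), (227.64120483398438, 96.63552856445312), 15.720511436462402)
```

View pics/c1.png

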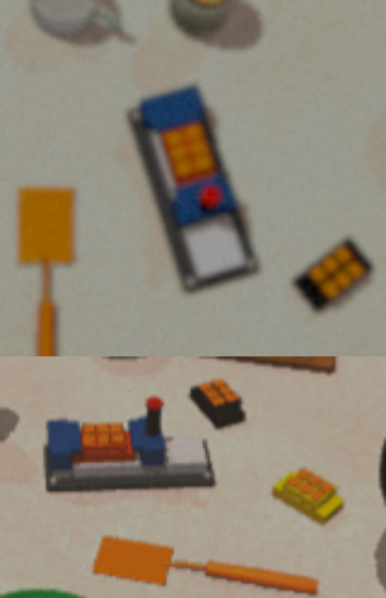

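Request:
jog_arm(
  deltas=[
    [0,0,-0.031,2.93,-1.92,0,1],
    [0,0,0,2.93,-1.92,0,1],
    [0,0,0,2.93,-1.92,0,1],
    [0,0,0,2.93,-1.92,0,1],
    [0,0,0,2.93,-1.92,0,1],
    [0,0,0,2.93,-1.92,0,1],
    [0,0,0,2.93,-1.92,0,1],
    [0,0,0,2.93,-1.92,0,1],
    [0,0,0,2.93,-1.92,0,1],
    [0,0,0,2.93,-1.92,0,1],
    [0,0,0,2.93,-1.92,0,1],
    [0,0,0,2.93,-1.92,0,1],
  ],
  grip_force=40,
)

```text
t: 1.1
tool_pos: [0.4279, -0.2888, 0.2529]
tool_rot: [-3.112, -0.429, 0.001]
contact_force: [0.0, -0.2, -0.9]
opening: 0.0856
```

```bash
cat >> h.py <<'E'
from scipy.spatial.transform import Rotation as Ro
def go(x,y,z,yaw=.274):
    o=ctrl.get_obs(); R=Ro.from_rotvec(o['tool_rot']); c,s=np.cos(yaw),np.sin(yaw)
    T=Ro.from_matrix(np.array([[c,s,0],[s,-c,0],[0,0,-1.]]))
    print('t',round(o['t'],2),'pos',o['tool_pos'].round(4),'turn',(R.inv()*T).as_rotvec().round(4),
      'shift cm (after turn)',(T.inv().apply(np.array([x,y,z])-o['tool_pos'])*100).round(2),'F',o['contact_force'].round(1),'op',round(o['opening'],4))
E
python3 -c "
from h import *
go(.5175,-.1845,.253)"
```

```text
t 1.1 pos [ 0.4279 -0.2888  0.2529] turn [-0.0004  0.0003 -0.0003] shift cm (after turn) [ 1.145e+01 -7.620e+00 -1.000e-02] F [ 0.  -0.2 -0.9] op 0.0856
```

Request:
jog_arm(
  deltas=[
    [0,0,0,2.9,-1.9,0,0.6],
    [0,0,0,2.9,-1.9,0,0.6],
    [0,0,0,2.9,-1.9,0,0.6],
    [0,0,0,2.75,-1.9,0,0.6],
    [0,0,0,0,0,3,0.6],
    [0,0,0,0,0,3,0.6],
    [0,0,0,0,0,3,0.6],
    [0,0,0,0,0,2,0.6],
    [0,0,0,0,0,0,0.6],
    [0,0,0,0,0,0,0.6],
  ],
)

```text
t: 1.93
tool_pos: [0.516, -0.1858, 0.1418]
tool_rot: [-3.11, -0.429, 0.005]
contact_force: [0.7, -0.7, 0.8]
opening: 0.0514
```

```bash
python3 -c "
from h import *
go(.5175,-.1845,.093)
a,_=snap('top','t1');b,_=snap('side','s1')
a=cv2.resize(a[150:270,260:420],(640,480))[:,:,::-1];b=cv2.resize(b[90:240,220:420],(400,300))[:,:,::-1]
c=np.zeros((600,800,3),np.uint8);c[:300,:400]=b;c[300:,:400]=cv2.resize(a,(400,300));cv2.imwrite('pics/c2.png',c[:,:400])"
```

```text
t 1.93 pos [ 0.516  -0.1858  0.1418] turn [-0.0025  0.0026 -0.0002] shift cm (after turn) [ 0.18 -0.08  4.88] F [ 0.7 -0.7  0.8] op 0.0514
```

View pics/c2.png

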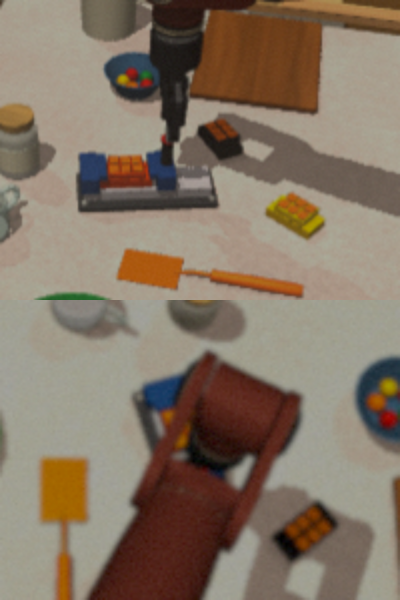

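The gripper sits directly over the red cap, at about (167,145) in the crop. Next I descend, grip and pull.

Request:
jog_arm(
  deltas=[
    [0,0,0,0.18,-0.08,1.6,0.6],
    [0,0,0,0,0,1.6,0.6],
    [0,0,0,0,0,1.6,0.6],
    [0,0,0,0,0,0,0.6],
    [0,0,0,0,0,0,0.0],
    [0,0,0,0,0,0,0],
    [0,0,0,0,0,0,0],
    [0,0,0,0,0,0,0],
    [0,0,0,0,0,0,0],
    [0,0,0,0,0,0,0],
  ],
)

```text
t: 2.87
tool_pos: [0.5192, -0.1839, 0.0978]
tool_rot: [-3.11, -0.428, -0.002]
contact_force: [-3.4, 7.3, 5.5]
opening: 0.0214
```

```bash
python3 -c "
from h import *
go(.460,-.201,.093)"
```

```text
t 2.87 pos [ 0.5192 -0.1839  0.0978] turn [-0.0025 -0.0018 -0.0003] shift cm (after turn) [-6.16  0.05  0.48] F [-3.4  7.3  5.5] op 0.0214
```

Request:
jog_arm(
  deltas=[
    [0,0,0,-0.5,0,0,0],
    [0,0,0,-0.5,0,0,0],
    [0,0,0,-0.5,0,0,0],
    [0,0,0,-0.5,0,0,0],
    [0,0,0,-0.5,0,0,0],
    [0,0,0,-0.5,0,0,0],
    [0,0,0,-0.5,0,0,0],
    [0,0,0,-0.5,0,0,0],
    [0,0,0,-0.5,0,0,0],
    [0,0,0,-0.5,0,0,0],
    [0,0,0,-0.5,0,0,0],
    [0,0,0,-0.5,0,0,0],
  ],
)

```text
t: 3.87
tool_pos: [0.4656, -0.1991, 0.098]
tool_rot: [-3.109, -0.425, -0.025]
contact_force: [33.2, 16.7, -12.6]
opening: 0.0211
```

```bash
python3 -c "
from h import *
go(.460,-.201,.093)
b,_=snap('side','s2')
cv2.imwrite('pics/c3.png',cv2.resize(b[110:230,230:390],(480,360))[:,:,::-1])"
```

```text
t 3.87 pos [ 0.4656 -0.1991  0.098 ] turn [-0.0009 -0.016  -0.0021] shift cm (after turn) [-0.59  0.03  0.5 ] F [ 33.2  16.7 -12.6] op 0.0211
```

View pics/c3.png

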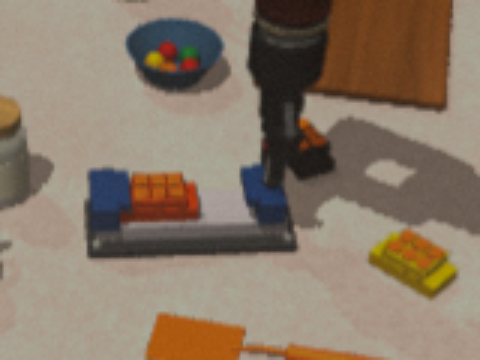

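Request:
jog_arm(
  deltas=[
    [0,0,0,0.4,0,0,0],
    [0,0,0,0,0,0,0.6],
    [0,0,0,0,0,0,0.6],
    [0,0,0,0,0,0,0.6],
    [0,0,0,0,0,0,0.6],
    [0,0,0,0,0,-2,0.6],
    [0,0,0,0,0,-2,0.6],
    [0,0,0,0,0,-2,0.6],
    [0,0,0,0,0,-2,0.6],
    [0,0,0,0,0,-2,0.8],
    [0,0,0,0,0,0,0.9],
    [0,0,0,0,0,0,0.9],
  ],
)

```text
t: 4.92
tool_pos: [0.4652, -0.2009, 0.1967]
tool_rot: [3.11, 0.428, 0.004]
contact_force: [0.3, 0.1, -0.5]
opening: 0.0771
```

```bash
python3 -c "
from h import *
go(.576,-.168,.13)"
```

```text
t 4.92 pos [ 0.4652 -0.2009  0.1967] turn [ 0.0025 -0.0021 -0.0006] shift cm (after turn) [11.56 -0.17  6.67] F [ 0.3  0.1 -0.5] op 0.0771
```

Request:
jog_arm(
  deltas=[
    [0,0,0,2.5,-0.17,0,0.9],
    [0,0,0,2.5,0,0,0.9],
    [0,0,0,2.5,0,0,0.9],
    [0,0,0,2.5,0,0,0.9],
    [0,0,0,1.56,0,0,0.9],
    [0,0,0,0,0,2.2,0.9],
    [0,0,0,0,0,2.2,0.9],
    [0,0,0,0,0,2.2,0.9],
    [0,0,0,0,0,2,0.9],
    [0,0,0,0,0,2,0.9],
    [0,0,0,0,0,0,0.9],
    [0,0,0,0,0,0,0.9],
  ],
)

```text
t: 5.92
tool_pos: [0.5734, -0.1666, 0.0863]
tool_rot: [-3.109, -0.428, 0.008]
contact_force: [0.5, 0.2, 1.3]
opening: 0.0767
```

```bash
python3 -c "
from h import *
go(.576,-.168,.056)
b,_=snap('side','s3')
cv2.imwrite('pics/c4.png',cv2.resize(b[110:230,230:390],(640,480))[:,:,::-1])"
```

```text
t 5.92 pos [ 0.5734 -0.1666  0.0863] turn [-0.0036  0.0046 -0.0004] shift cm (after turn) [0.21 0.2  3.03] F [0.5 0.2 1.3] op 0.0767
```

View pics/c4.png

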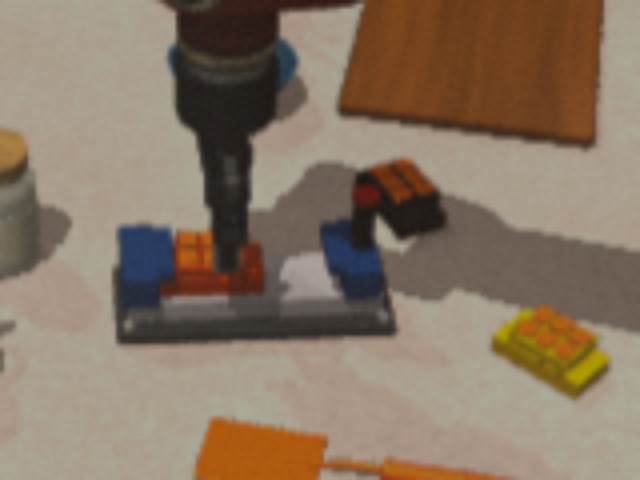

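The jaw is at its open stop, with the post at (365,215) in the crop. The fingers straddle the slab at about (228,260), and the slab is still under the fixed lip. I'll go down and grip.

Request:
jog_arm(
  deltas=[
    [0,0,0,0.35,0.1,1,0.9],
    [0,0,0,0,0,1,0.9],
    [0,0,0,0,0,0.5,0.9],
    [0,0,0,0,0,0,0.9],
    [0,0,0,0,0,0,0.9],
    [0,0,0,0,0,0,0.9],
  ],
)

```text
t: 6.47
tool_pos: [0.5792, -0.1674, 0.0646]
tool_rot: [3.112, 0.429, 0.001]
contact_force: [0.5, -0.1, 0.6]
opening: 0.0767
```

Request:
jog_arm(
  deltas=[
    [0,0,0,0,0,0,0.6],
    [0,0,0,0,0,0,0.4],
    [0,0,0,0,0,0,0.2],
    [0,0,0,0,0,0,0],
    [0,0,0,0,0,0,0],
    [0,0,0,0,0,0,0],
    [0,0,0,0,0,0,0],
    [0,0,0,0,0,0,0],
  ],
  grip_force=40,
)

```text
t: 7.13
tool_pos: [0.5795, -0.1676, 0.065]
tool_rot: [3.112, 0.429, 0.002]
contact_force: [1.0, -0.5, 4.6]
opening: 0.0449
```

```bash
python3 -c "
from h import *
go(.578,-.168,.056)"
```

```text
t 7.13 pos [ 0.5795 -0.1676  0.065 ] turn [ 0.0008 -0.0009 -0.0002] shift cm (after turn) [-0.16 -0.    0.9 ] F [ 1.  -0.5  4.6] op 0.0449
```

Request:
jog_arm(
  deltas=[
    [0,0,0,0,0,0,0.75],
    [0,0,0,0,0,0,0.75],
    [0,0,0,0,0,0,0.75],
    [0,0,0,0,0,0.5,0.75],
    [0,0,0,-0.15,0,0.4,0.75],
    [0,0,0,0,0,0,0.75],
    [0,0,0,0,0,0,0.75],
    [0,0,0,0,0,0,0.75],
  ],
)

```text
t: 7.8
tool_pos: [0.5774, -0.1677, 0.055]
tool_rot: [-3.112, -0.429, 0.001]
contact_force: [-0.2, -0.2, 0.6]
opening: 0.0641
```

Request:
jog_arm(
  deltas=[
    [0,0,0,0,0,0,0.6],
    [0,0,0,0,0,0,0.4],
    [0,0,0,0,0,0,0.2],
    [0,0,0,0,0,0,0],
    [0,0,0,0,0,0,0],
    [0,0,0,0,0,0,0],
    [0,0,0,0,0,0,0],
    [0,0,0,0,0,0,0],
  ],
)

```text
t: 8.47
tool_pos: [0.5779, -0.1679, 0.0557]
tool_rot: [3.112, 0.429, 0.001]
contact_force: [-0.2, 0.3, 1.1]
opening: 0.0448
```

```bash
python3 -c "
from h import *
go(.578,-.168,.056)"
```

```text
t 8.47 pos [ 0.5779 -0.1679  0.0557] turn [ 0.0005 -0.0006 -0.0002] shift cm (after turn) [ 0.01  0.01 -0.03] F [-0.2  0.3  1.1] op 0.0448
```

Request:
jog_arm(
  deltas=[
    [0,0,0,-0.3,0,0,0],
    [0,0,0,-0.3,0,0,0],
    [0,0,0,-0.3,0,0,0],
    [0,0,0,-0.3,0,0,0],
    [0,0,0,-0.3,0,0,0],
    [0,0,0,-0.3,0,0,0],
    [0,0,0,-0.3,0,0,0],
    [0,0,0,-0.3,0,0,0],
    [0,0,0,-0.4,0,0,0],
    [0,0,0,0,0,0,0],
    [0,0,0,0,0,0,0],
  ],
)

```text
t: 9.38
tool_pos: [0.5502, -0.1757, 0.0557]
tool_rot: [3.112, 0.429, -0.001]
contact_force: [-0.2, 1.1, 5.7]
opening: 0.0455
```

```bash
python3 -c "
from h import *
go(.552,-.175,.056)
b,_=snap('side','s4')
cv2.imwrite('pics/c5.png',cv2.resize(b[110:230,230:390],(640,480))[:,:,::-1])"
```

```text
t 9.38 pos [ 0.5502 -0.1757  0.0557] turn [ 0.0003  0.0006 -0.0003] shift cm (after turn) [ 0.19 -0.02 -0.03] F [-0.2  1.1  5.7] op 0.0455
```

View pics/c5.png

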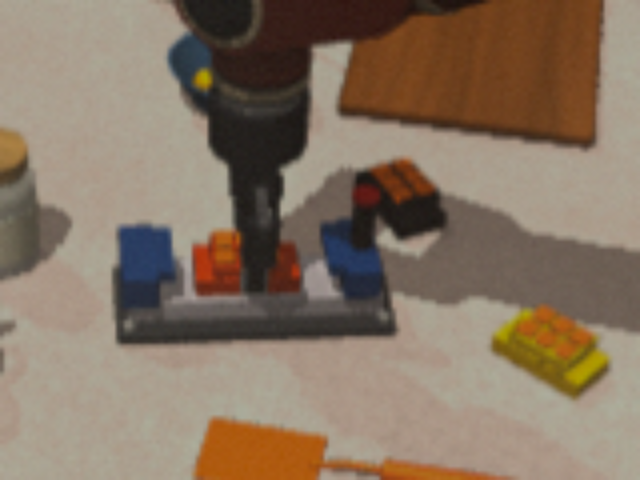

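The slab now shows between (193,270) and (300,270), clear of both lips at (172) and (322). Lift.

Request:
jog_arm(
  deltas=[
    [0,0,0,0,0,0,0],
    [0,0,0,0,0,-0.5,0],
    [0,0,0,0,0,-0.8,0],
    [0,0,0,0,0,-1,0],
    [0,0,0,0,0,-1.2,0],
    [0,0,0,0,0,-1.5,0],
    [0,0,0,0,0,-1.5,0],
    [0,0,0,0,0,-1.5,0],
    [0,0,0,0,0,-1.5,0],
    [0,0,0,0,0,-1,0],
    [0,0,0,0,0,-0.5,0],
    [0,0,0,0,0,0,0],
  ],
  grip_force=50,
)

```text
t: 10.43
tool_pos: [0.5513, -0.1757, 0.1673]
tool_rot: [3.111, 0.429, 0.004]
contact_force: [0.9, 0.1, -1.2]
opening: 0.0451
```

```bash
python3 -c "
from h import *
go(.581,.189,.16)
b,_=snap('side','s5')
cv2.imwrite('pics/c6.png',cv2.resize(b[80:230,220:420],(640,480))[:,:,::-1])"
```

```text
t 10.43 pos [ 0.5513 -0.1757  0.1673] turn [ 0.002  -0.0022 -0.0002] shift cm (after turn) [ 12.72 -34.31   0.73] F [ 0.9  0.1 -1.2] op 0.0451
```

View pics/c6.png

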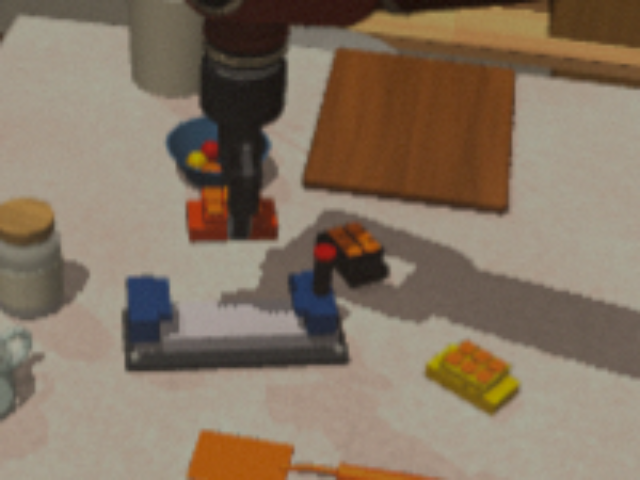

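The slab is held level at (232,218) in the crop, above the empty press. Carry it to the tray.

Request:
jog_arm(
  deltas=[
    [0,0,0,0.4,-1.0,0,0],
    [0,0,0,0.7,-1.9,0,0],
    [0,0,0,1,-2.7,0,0],
    [0,0,0,1,-2.7,0,0],
    [0,0,0,1,-2.7,0,0],
    [0,0,0,1,-2.7,0,0],
    [0,0,0,1,-2.7,0,0],
    [0,0,0,1,-2.7,0,0],
    [0,0,0,1,-2.7,0,0],
    [0,0,0,1,-2.7,0,0],
    [0,0,0,1,-2.7,0,0],
    [0,0,0,1,-2.7,0,0],
  ],
)

```text
t: 11.48
tool_pos: [0.5754, 0.1446, 0.1637]
tool_rot: [-3.112, -0.429, 0.004]
contact_force: [-0.2, -0.6, -2.7]
opening: 0.0457
```

Request:
jog_arm(
  deltas=[
    [0,0,0,0.9,-2.4,0,0],
    [0,0,0,0.5,-1.4,0,0],
    [0,0,0,0.2,-0.6,0,0],
    [0,0,0,0,0,0,0],
    [0,0,0,0,0,1,0],
    [0,0,0,0,0,1.5,0],
    [0,0,0,0,0,1.5,0],
    [0,0,0,0,0,1.5,0],
    [0,0,0,0,0,1,0],
    [0,0,0,0,0,0.5,0],
    [0,0,0,0,0,0,0],
    [0,0,0,0,0,0,0],
  ],
)

```text
t: 12.48
tool_pos: [0.5803, 0.1887, 0.0954]
tool_rot: [3.112, 0.428, -0.0]
contact_force: [0.5, 0.7, -0.4]
opening: 0.0449
```

```bash
python3 -c "
from h import *
go(.581,.189,.0307)
b,_=snap('side','s6')
cv2.imwrite('pics/c7.png',cv2.resize(b[150:320,150:376],(640,480))[:,:,::-1])"
```

```text
t 12.48 pos [0.5803 0.1887 0.0954] turn [ 0.0001  0.     -0.001 ] shift cm (after turn) [ 0.07 -0.01  6.47] F [ 0.5  0.7 -0.4] op 0.0449
```

View pics/c7.png

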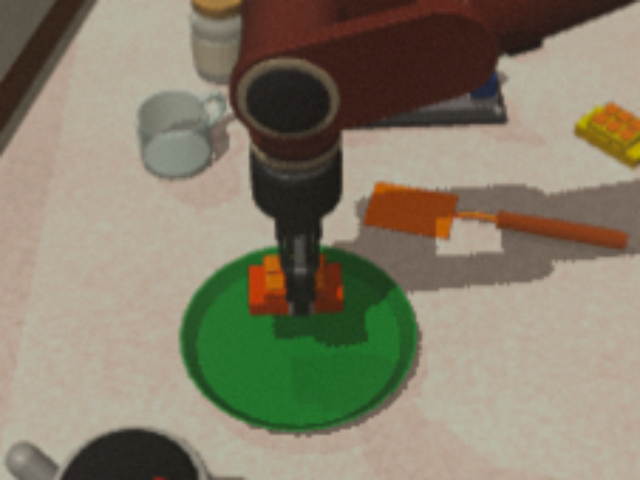

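The slab is level and centred over the tray: slab at (296,288), tray centre at (300,340), with the height difference explaining the row offset. Lower it.

Request:
jog_arm(
  deltas=[
    [0,0,0,0,0,1,0],
    [0,0,0,0,0,1.4,0],
    [0,0,0,0,0,1.4,0],
    [0,0,0,0,0,1,0],
    [0,0,0,0,0,0.5,0],
    [0,0,0,0,0,0.3,0],
    [0,0,0,0,0,0,0],
    [0,0,0,0,0,0,0],
    [0,0,0,0,0,0,0],
  ],
)

```text
t: 13.28
tool_pos: [0.5808, 0.1894, 0.0401]
tool_rot: [-3.112, -0.429, -0.002]
contact_force: [-0.5, 0.2, -1.3]
opening: 0.0454
```

Request:
jog_arm(
  deltas=[
    [0,0,0,0,0,0.2,0],
    [0,0,0,0,0,0.1,0],
    [0,0,0,0,0,0,0],
    [0,0,0,0,0,0,0],
    [0,0,0,0,0,0,0],
  ],
)

```text
t: 13.7
tool_pos: [0.5802, 0.1892, 0.0364]
tool_rot: [-3.112, -0.429, -0.0]
contact_force: [0.0, 0.6, -1.6]
opening: 0.0454
```

Request:
jog_arm(
  deltas=[
    [0,0,0,0,0,0.1,0],
    [0,0,0,0,0,0.1,0],
    [0,0,0,0,0,0,0],
    [0,0,0,0,0,0,0],
    [0,0,0,0,0,0,0],
  ],
)

```text
t: 14.12
tool_pos: [0.5801, 0.1892, 0.0343]
tool_rot: [3.112, 0.429, -0.0]
contact_force: [-0.3, 0.1, -1.5]
opening: 0.0453
```

Request:
jog_arm(
  deltas=[
    [0,0,0,0,0,0.1,0],
    [0,0,0,0,0,0.1,0],
    [0,0,0,0,0,0,0],
    [0,0,0,0,0,0,0],
    [0,0,0,0,0,0,0],
  ],
)

```text
t: 14.53
tool_pos: [0.5802, 0.1892, 0.0323]
tool_rot: [3.112, 0.429, 0.0]
contact_force: [-1.2, 0.1, -1.0]
opening: 0.0454
```

Request:
jog_arm(
  deltas=[
    [0,0,0,0,0,0.1,0],
    [0,0,0,0,0,0,0],
    [0,0,0,0,0,0,0],
    [0,0,0,0,0,0,0],
  ],
)

```text
t: 14.87
tool_pos: [0.5801, 0.1892, 0.0313]
tool_rot: [3.112, 0.429, -0.0]
contact_force: [0.2, -0.1, -2.1]
opening: 0.0453
```

Request:
jog_arm(
  deltas=[
    [0,0,0,0,0,0.1,0],
    [0,0,0,0,0,0,0],
    [0,0,0,0,0,0,0],
    [0,0,0,0,0,0,0],
  ],
)

```text
t: 15.2
tool_pos: [0.5804, 0.1893, 0.0308]
tool_rot: [-3.112, -0.429, -0.001]
contact_force: [-0.9, 0.1, 2.2]
opening: 0.0453
```

Request:
jog_arm(
  deltas=[
    [0,0,0,0,0,0.05,0],
    [0,0,0,0,0,0,0],
    [0,0,0,0,0,0,0.56],
    [0,0,0,0,0,0,0.6],
    [0,0,0,0,0,0,0.65],
    [0,0,0,0,0,0,0.7],
    [0,0,0,0,0,0,0.75],
    [0,0,0,0,0,0,0.75],
    [0,0,0,0,0,0,0.75],
    [0,0,0,0,0,0,0.75],
  ],
)

```text
t: 16.03
tool_pos: [0.5802, 0.1892, 0.0298]
tool_rot: [3.112, 0.429, 0.0]
contact_force: [1.4, -0.3, 0.1]
opening: 0.0642
```

Request:
jog_arm(
  deltas=[
    [0,0,0,0,0,-0.5,0.75],
    [0,0,0,0,0,-1,0.75],
    [0,0,0,0,0,-2,0.75],
    [0,0,0,0,0,-2.5,0.75],
    [0,0,0,0,0,-2.5,0.75],
    [0,0,0,0,0,-2.5,0.75],
    [0,0,0,0,0,-2.5,0.75],
    [0,0,0,0,0,-2.5,0.75],
    [0,0,0,0,0,-1,0.75],
    [0,0,0,0,0,0,0.75],
    [0,0,0,0,0,0,0.75],
    [0,0,0,0,0,0,0.75],
  ],
)

```text
t: 17.03
tool_pos: [0.5792, 0.189, 0.1978]
tool_rot: [3.112, 0.429, -0.005]
contact_force: [0.5, -0.1, -0.8]
opening: 0.0639
```

```bash
python3 -c "
from h import *
go(.581,.189,.2)
b,d=snap('side','s7')
cv2.imwrite('pics/c8.png',cv2.resize(b[130:320,150:403],(640,480))[:,:,::-1])
hsv=cv2.cvtColor(b,cv2.COLOR_RGB2HSV); m=cv2.inRange(hsv,(5,120,100),(28,255,255)); m[:,:190]=0;m[:225]=0;m[320:]=0;m[:,320:]=0
n,l,s,c=cv2.connectedComponentsWithStats(m); i=1+s[1:,4].argmax(); v,u=np.nonzero(l==i); print(s[i],c[i],onz('side',[c[i]],.037))
P=atd('side',np.c_[u,v],d[v,u]); print(P.min(0),P.max(0),np.median(P,0))
g=cv2.inRange(hsv,(45,80,30),(85,255,255)); k=max(cv2.findContours(g,0,1)[0],key=cv2.contourArea); print(cv2.minEnclosingCircle(onz('side',k.reshape(-1,2),.018)[:,:2].astype(np.float32)))"
```

```text
t 17.03 pos [0.5792 0.189  0.1978] turn [-0.0002  0.003  -0.0002] shift cm (after turn) [ 0.18  0.05 -0.22] F [ 0.5 -0.1 -0.8] op 0.0639
[239 256  32  21 586] [254.15699659 266.35324232] [[0.58054884 0.20211702 0.037     ]]
[0.39298297 0.15960755 0.0076897 ] [0.62780764 0.86656645 0.90963939] [0.5817374  0.20080496 0.03403137]
((0.5821197032928467, 0.1888497769832611), 0.11182442307472229)
```

View pics/c8.png

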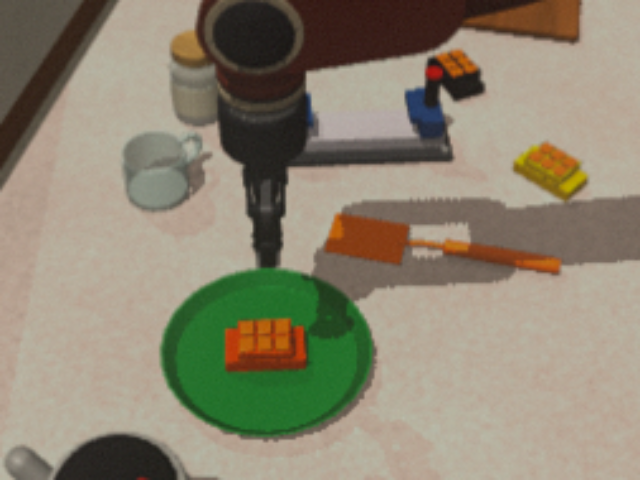

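The slab lies flat and squares-up in the middle of the tray, at (266,345) in the crop. The jaw is still open, with its post at (432,95), and the gripper is clear.

```bash
python3 -c "
from h import *
print(ctrl.finish_job())"
```

```text
the job is handed in; nothing more can be done
None
```

I slid the jaw open, drew the slab out from under the lip, and set it on the tray. I handed the job in at about 17 s; `finish_job` gives no verdict.

- **Jaw:** I pulled it by its post about 56 mm, to its stop. The last picture still shows it open.
- **Slab:** I moved it 30 mm clear of the fixed lip and lifted it to about 0.14 m (underside). I lowered it in 1–2 mm steps until contact (about 2 N) and released it there.
- **Final check:** in the last side picture the slab lies flat and right side up. I put its centre a few mm to about 13 mm from the tray's centre, against 40 mm allowed; the larger figure comes from the visible orange area, which includes the slab's near side. The tray has not moved measurably, and the gripper is about 0.15 m clear of everything.
- **Other things:** the teacup, sugar jar and spatula looked undisturbed in the last picture. The kettle was only partly in view, and the sweet bowl was out of the crop; I did not measure any of them again.
- **Small disagreements:**
  - On the post, the opening read 21 mm instead of 18 mm, so the fingers were probably partly on the cap; it held.
  - My first grip on the slab was too shallow, so I redid it 9 mm deeper.

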